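# Sort the pack teardown and screw the spent-cell tub shut

### The job

Clear up after stripping the battery pack: put the loose cell into the white screw-top tub with the other spent cells and the three-ring plastic spacer into the steel parts tray. Then swing the tub's captive cap over onto its neck and screw it fully home, clockwise to its stop, so that its wing lies in line with the strap. Leave the tape, the meter and the screwdriver where they are.

Things in the scene. Friction and masses are not known exactly. Their poses are not given: they have to be found in the camera images.
- cell: loose cylindrical battery cell, 65 mm long, 18.5 mm in diameter, 46 g, lying on the bench (may roll if nudged); origin at its middle (9 mm above the bench when it lies there), local x along its axis
- spacer: loose black plastic cell spacer: three joined rings in a row, 63 mm long (local x), 22 mm wide (local y), 10 mm high, 20 g, lying flat; origin at the centre of its underside
- tray: open steel parts tray, fixed to the bench, 170 mm (local x) by 130 mm (local y), 45 mm high, walls and floor 4 mm; origin at the centre of its underside. Two spacers, stacked 24 mm high above the bench, lie across its local +x end (beyond x = +45 mm); the rest is free
- tub: white round screw-top tub, screwed to the bench, body 120 mm in diameter on a steel foot ring 156 mm in diameter; origin at the centre of its underside, z up, local +x points towards its cap hinge
- tub_mouth (a point): centre of the tub's open mouth, 78 mm above the bench, axes as the tub's; the mouth is 88 mm wide inside, the neck 95 mm outside; a flat bed of cells fixed in the tub reaches 22 mm above the bench
- lid (a joint): angle of the hinged strap that carries the cap (rad): 0 = cap lying flat on the neck, grows as it swings up and over away from the mouth, stop at 2.05. The hinge is a little stiff: the strap stays where it is left between about 1.25 and 1.9; left alone below that it falls gently shut, above that it sags to its stop. It closes fully only while the cap is turned less than about 0.9 (see cap), because lugs inside the cap must pass between two lugs on the neck
- lid_hinge (a point): middle of the strap's horizontal hinge pin, fixed on the tub, 72 mm from the tub's axis on its local +x side, 85.5 mm above the bench; axes as the tub's, the pin lies along local y. The strap, 18 mm wide and 4 mm thick, runs from the pin to the cap's centre, 72 mm away
- cap (a joint): turn of the cap about its own axis (rad): 0 = fully unscrewed stop, grows clockwise as seen from above on the shut cap, stop at 1.57 = fully home. At 0 the wing lies parallel to the hinge pin, at 1.57 in line with the strap. Friction about 0.05 N m
- wing (a point): on the cap's axis, in the middle of the top edge of its wing (moves with the cap). Local z is the cap's axis, pointing out of its top; local y lies along the wing. The cap is a grey disc 114 mm in diameter and 15 mm high whose flat top lies 33 mm below this point; the wing is a straight bar 64 mm long, 12 mm thick and 27.5 mm high, with the strap under it 28.5 mm below this point. With the cap shut this point is 116 mm above the bench, on the tub's axis
- tape: bystander: roll of paper tape lying flat, 96 mm in diameter, 24 mm high; origin at the centre of its underside
- meter: bystander: black multimeter lying on its back, 145 (local x) by 72 by 34 mm; origin at the centre of its underside
- driver: bystander: screwdriver lying on the bench, 170 mm long (local x), grey handle; origin under its middle

How it is judged:
By the outcome, as a careful person would: the job done as asked, in the order asked, and still so for the second after the job is handed in, with the robot touching nothing.
It also fails if it takes over 69 s, if anything falls off the work surface, if the arm or the gripper's body presses on something with over 40 N, if the wrist force passes 120 N, or if a joint passes its speed limit or range.

### The arm

A 6-joint arm with a two-finger parallel gripper is mounted at the origin on the work surface. World frame = base frame: x ahead of the robot, y to its left, z up, the work surface at z = 0. Lengths are in mm, angles in degrees, forces in N, time in s.
With the tool pointing down it reaches from about 350 to 850 mm from the base axis. Payload 8.1 kg.
Tool frame: the origin (TCP) lies at the very end of the fingers, on their centre line; the grasp point (between the pads) lies 19 mm behind it; z points along the fingers, y is the line along which they close (so a half turn about z gives the same grasp; the last joint's range is limited). The gripper opens to 85 mm and grips with 20 to 120 N. Pads are 22 mm wide; open, the fingers measure 114 mm over their backs; the gripper's body (76 mm by 85 mm) begins 54 mm behind the grasp point. The pads swing forward as they close: fully open they stand 13 mm farther back than shut.
Start: joints at [-72.846, 7.471, 85.268, -0, 87.261, -4.893], TCP at [225.244, -556.121, 231.292] pointing down, gripper open.
Joint ranges: [-169.43, 169.43], [-51.17, 129.36], [1.28, 143.12], [-76.62, 256.62], [0, 156.53], [-152.29, 152.29]. Speed limits (degrees/s): [136.94, 136.94, 159.86, 180, 180, 180].

### API

Orientations are given as [roll, pitch, yaw] about the fixed x, y, z axes, in that order (R = Rz(yaw) Ry(pitch) Rx(roll)).
In Python, from bench import * gives the robot as it stands.
- The arm moves only by the tool play_rows, never from a script. Its argument "increments" is a list of rows, each a list of 3 entries, a list of its own where there are three numbers: the gripper's target within -1 to 1 (fully open at 1, half-way at 0, shut at -1), then the shift along the tool's x, y, z in mm, then the turn about the tool's z in rad. A call has 1 to 12 rows; each row shifts and turns the commanded pose from where the row before left it, along the tool's axes as they then stand; what a row does not reach is not made up. A row lasts 1/12 s, in which the tool goes at most 41.7 mm and 7.16 degrees, less where a joint would pass 70% of its speed; a pose out of reach is approached as far as the arm can. A call is refused whole if a number of a shift passes 41.7 or a number of a turn 0.125, either way. A call with a gripper value outside its range is refused whole. The fingers move at their own pace and stop on an object; "force" is the grip in N (left out, the last holds). Time passes only in rows, so rows that do not move let the fingers close. It gives the time, the measured TCP pose, the force, the opening and the grip force at its end, in the units of the state.
- sense(): the state, without advancing time (a new reading comes with each control period).
- snapshot(name): name is "side" or "top"; returns a dict with "color" (480x640x3 uint8, red, green, blue), "intrinsics" (3x3 intrinsics, pixels), "world_from_camera" (4x4, takes a point from camera to world coordinates). Camera axes: x right, y down, z forward; pixel columns grow to the right and rows downward; lengths in mm; the calibration is good to about 2 mm. A picture is of the moment at which its call begins. There is no depth.
- hand_in(): hands the job in; it is judged then, once.
Trained networks look in a picture, given as the dict that the camera call returned (one of the last four; its "shot" number tells which), for a name from the list of things; names that differ only in an ending like _2 or _b are one class to them, and where a whole thing is asked for, a point or a joint stands for the part that bears it (a point fixed in the world has none). Each returns a list of dicts, best first, with "p" (0 to 1); they miss things now and then, are a little off and sometimes report something else, mostly with a low value. They report only what shows in the picture. A call takes as long as a camera call.
- find_in(query, picture): "xyz" ([x, y, z] in mm, in the coordinates of the camera as it stood for that picture, good to about 4 mm: the middle of the surface that is visible of it).
- regions_of(query, picture): "mask" (480x640 bool, what is visible of it).
- pinpoint(query, picture): "xyz" ([x, y, z] in mm, in the coordinates of the camera as it stood for that picture, good to about 4 mm: a listed point, or the origin of a listed thing).
The state is a dict: "time": time; "joint_pos": joint angles; "qd": joint speeds; "joint_efforts": joint torques, N m; "tool_pos": TCP position; "tcp_rot": TCP orientation; "ft_force": force on the tool from outside, world axes, zero at the start; "wrist_torque": the same for the moment, N m; "finger_gap": finger opening in mm; "grip_force": force on a finger pad.
Only numpy, scipy, OpenCV 4.12 (cv2) and the standard library are available. Lean on these libraries where they do the work, as an engineer would, in place of code of your own. Each camera call takes 0.05 s, during which the arm holds its last target. There are 200 camera calls.

## Working session

There is one attempt and no reset: what is moved stays moved. The work goes in short steps, Python scripts to look and compute and a tool call to move; the robot and the scene stay as the last step left them, time stands still between calls to the robot, and variables do not carry over. Pictures are saved under pics/ and viewed, at most 10 in all, crops included, and the job is handed in when it is done.

Besides the shell and the picture viewer there is one more tool, called after "Call:" as a command line: name --argument value ..., lists and objects as JSON in quotes. play_rows: Moves the arm, as the interface text tells. Its arguments: {"type":"object","properties":{"increments":{"type":"array","items":{"type":"array"}},"force":{"type":"number"}},"required":["increments"]}

```bash
mkdir -p pics
cat > h.py <<'E'
from bench import *
import numpy as np, cv2
from scipy.spatial.transform import Rotation as R
def w(p,x):
    T=np.array(p["world_from_camera"]); return T[:3,:3]@np.array(x)+T[:3,3]
def px(p,X):
    T=np.linalg.inv(np.array(p["world_from_camera"])); c=T[:3,:3]@np.array(X)+T[:3,3]; k=np.array(p["intrinsics"])@c; return k[:2]/k[2]
def onplane(p,uv,z):
    T=np.array(p["world_from_camera"]); d=T[:3,:3]@np.linalg.inv(np.array(p["intrinsics"]))@np.array([uv[0],uv[1],1.]); return T[:3,3]+d*(z-T[2,3])/d[2]
def save(p,n): cv2.imwrite(f"pics/{n}.png",p["color"][:,:,::-1])
def maskrect(p,name,z):
    r=regions_of(name,p)
    if not r: return None
    m=np.array(r[0]["mask"]).astype(np.uint8); ys,xs=np.nonzero(m)
    pts=np.array([onplane(p,(a,b),z)[:2] for a,b in zip(xs,ys)],np.float32)
    (c,s,a)=cv2.minAreaRect(pts)
    v=np.linalg.eigh(np.cov(pts.T))[1][:,1]
    return dict(p=r[0]["p"],c=np.round(c,1),s=np.round(s,1),a=round(a,1),pca=round(np.degrees(np.arctan2(v[1],v[0])),1),mean=pts.mean(0).round(1),n=len(xs))
E
python3 - <<'E'
from h import *
np.set_printoptions(precision=1,suppress=True)
for n in("top","side"):
    p=snapshot(n); save(p,n+"0"); print(n,np.array(p["world_from_camera"])[:3,3])
    for q in("cell","spacer","tray","tub","tub_mouth","lid_hinge","wing","tape","meter","driver"):
        r=pinpoint(q,p); print(q,[(round(a["p"],2),w(p,a["xyz"])) for a in r[:3]])
    for q,z in(("cell",9),("spacer",10),("tray",45)): print(q,maskrect(p,q,z))
E
```

```text
top [ 368.3   90.2 1266.5]
cell [(0.73, array([592.8,  70.2,   5.6]))]
spacer [(0.44, array([449.4,  70.9,  -2.1]))]
tray [(0.81, array([512.9, 303.2,   1.9]))]
tub [(0.89, array([ 521.8, -151.5,    1.4]))]
tub_mouth [(0.83, array([ 521.2, -148.9,   76.4]))]
lid_hinge [(0.79, array([ 549.1, -218.6,   85.4]))]
wing [(0.9, array([ 569.2, -268.9,  139. ]))]
tape [(0.85, array([759.7, 164.1,   3. ]))]
meter [(0.56, array([753.6, -79.6,   3.2]))]
driver [(0.76, array([614.5, 458.2,   1.8]))]
cell {'p': 0.8, 'c': array([592.1,  69.7]), 's': array([20.6, 65.9]), 'a': 56.6, 'pca': np.float64(146.3), 'mean': array([592.1,  69.8], dtype=float32), 'n': 274}
spacer None
tray {'p': 0.62, 'c': array([514.4, 299.4]), 's': array([177.9, 139.1]), 'a': 10.3, 'pca': np.float64(-168.2), 'mean': array([513.2, 298.8], dtype=float32), 'n': 5785}
side [ 494.5 -645.9  574.6]
cell [(0.52, array([594.4,  71.5,   9.8]))]
spacer [(0.63, array([452. ,  66.6,   0.2]))]
tray [(0.93, array([516.6, 304.4,   2.8]))]
tub [(0.56, array([ 522.2, -158.1,    0.5]))]
tub_mouth [(0.62, array([ 521. , -151.6,   79.3]))]
lid_hinge [(0.85, array([ 547.8, -220.2,   84.5]))]
wing [(0.73, array([ 565.3, -264.7,  145.3]))]
tape [(0.8, array([757.9, 159.2,  -1.3]))]
meter [(0.62, array([752. , -85.9,  -0.4]))]
driver [(0.59, array([608.5, 463. ,   0.8]))]
cell {'p': 0.53, 'c': array([591.2,  67.8]), 's': array([28. , 70.2]), 'a': 56.7, 'pca': np.float64(143.7), 'mean': array([592.5,  67.6], dtype=float32), 'n': 254}
spacer {'p': 0.54, 'c': array([575.2, -80.1]), 's': array([172.4, 129.1]), 'a': 69.1, 'pca': np.float64(-136.2), 'mean': array([575.6, -92.2], dtype=float32), 'n': 3702}
tray {'p': 0.6, 'c': array([517.3, 265.1]), 's': array([179.6, 201. ]), 'a': 10.3, 'pca': np.float64(85.1), 'mean': array([514.8, 258.1], dtype=float32), 'n': 3116}
```

View pics/top0.png

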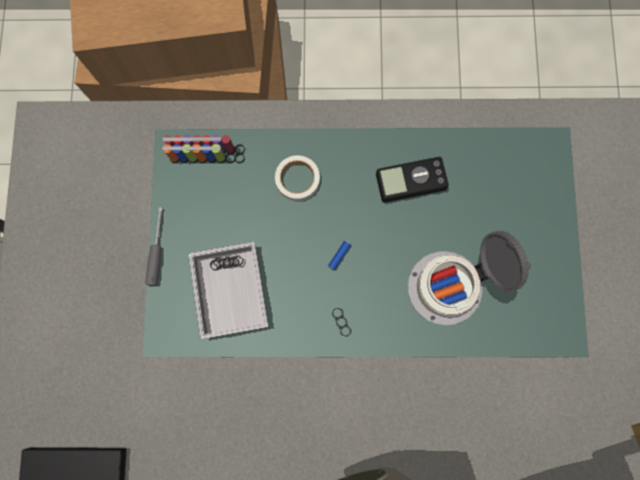

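View pics/side0.png

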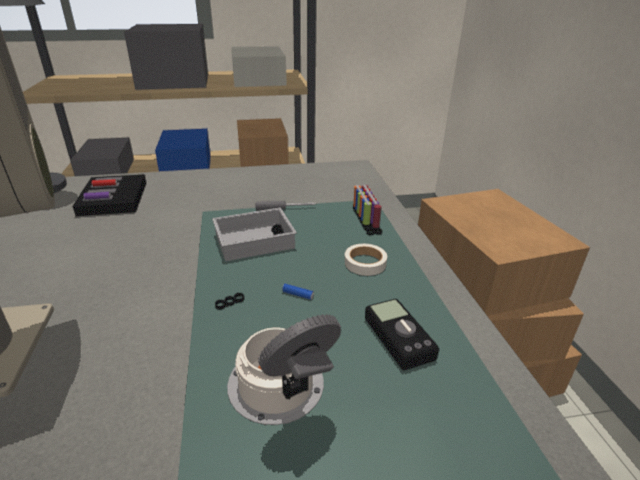

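The top view shows the cell at (340,255), the spacer at (342,321), the tray at (230,290) with its stacked spacers at the top end, and the tub at (446,287) with its cap swung out to (503,260). The networks' positions agree with this. The second spacer and cell group at (205,150) is a rack. Next I'll measure the spacer's angle and the tool deltas.

```bash
cat >> h.py <<'E'
def plan(x,y,z,yaxis):
    """delta in tool axes: turn so tool y lies along world angle yaxis (mod 180), then shift"""
    s=sense(); Rt=R.from_euler("xyz",s["tcp_rot"],degrees=True).as_matrix()
    cur=np.degrees(np.arctan2(Rt[1,1],Rt[0,1]))
    d=-(yaxis-cur); d=(d+90)%180-90   # clockwise from above = + about tool z
    d2=d-180*np.sign(d)
    dw=np.array([x,y,z])-s["tool_pos"]
    az=np.degrees(np.arctan2(y,x)-np.arctan2(s["tool_pos"][1],s["tool_pos"][0]))
    for t in(d,d2):
        Rn=Rt@R.from_euler("z",t,degrees=True).as_matrix()
        print("turn rad",round(np.radians(t),3),"then tool shift",(Rn.T@dw).round(1),"j6 pred",round(s["joint_pos"][5]+t+az,1))
E
python3 - <<'E'
from h import *
np.set_printoptions(precision=1,suppress=True)
s=sense(); print(s)
p=snapshot("top"); g=cv2.cvtColor(p["color"],cv2.COLOR_RGB2GRAY)
def rect(y0,y1,x0,x1,t,z):
    sub=g[y0:y1,x0:x1]; ys,xs=np.nonzero(sub<t); pts=np.array([onplane(p,(a+x0,b+y0),z)[:2] for a,b in zip(xs,ys)],np.float32)
    v=np.linalg.eigh(np.cov(pts.T))[1][:,1]; print(len(xs),cv2.minAreaRect(pts),np.degrees(np.arctan2(v[1],v[0])))
for t in(50,60,70): rect(300,345,322,362,t,5)
plan(592.5,70,120,56.5)
r=regions_of("tray",p); 
q=snapshot("side"); c=q["color"][290:430,210:360]; cv2.imwrite("pics/capside.png",cv2.resize(c,None,fx=4,fy=4,interpolation=cv2.INTER_CUBIC)[:,:,::-1])
E
```

```text
{'time': 1.4, 'joint_pos': array([-72.8,   7.5,  85.3,  -0. ,  87.3,  -4.9]), 'qd': array([ 0.1,  0. , -0. , -0.1, -0.1,  0.1]), 'joint_efforts': array([  0. , -56.9, -50.1,  -0. ,   0. ,   0. ]), 'tool_pos': array([ 225.2, -556.2,  231.3]), 'tcp_rot': array([180.,   0.,  22.]), 'ft_force': array([ 0.8,  0.1, -0.1]), 'wrist_torque': array([0. , 0. , 0.1]), 'grip_force': 0.0, 'finger_gap': 85.4106247545433}
  avg = a.mean(axis, **keepdims_kw)
  ret = um.true_divide(
<stdin>:7: RuntimeWarning: Degrees of freedom <= 0 for slice
  c *= np.true_divide(1, fact)
  c *= np.true_divide(1, fact)
Traceback (most recent call last):
ValueError: not enough values to unpack (expected 2, got 0)

During handling of the above exception, another exception occurred:

Traceback (most recent call last):
numpy.linalg.LinAlgError: 0-dimensional array given. Array must be at least two-dimensional
```

Run:
```python
from h import *
np.set_printoptions(precision=1,suppress=True)
p=snapshot("top"); g=cv2.cvtColor(p["color"],cv2.COLOR_RGB2GRAY).astype(int)
sub=g[303:341,325:360]; bg=np.median(sub); wt=np.clip(bg-12-sub,0,None); ys,xs=np.nonzero(wt); W=wt[ys,xs]
pts=np.array([onplane(p,(a+325,b+303),5)[:2] for a,b in zip(xs,ys)],np.float32)
v=np.linalg.eigh(np.cov(pts.T,aweights=W))[1][:,1]; print(bg,sub.min(),len(xs),np.average(pts,axis=0,weights=W),cv2.minAreaRect(pts),np.degrees(np.arctan2(v[1],v[0])))
plan(592.5,70,120,56.5)
q=snapshot("side"); c=q["color"][290:430,210:360]; cv2.imwrite("pics/capside.png",cv2.resize(c,None,fx=4,fy=4,interpolation=cv2.INTER_CUBIC)[:,:,::-1])
```

```text
136.0 54 239 [451.8  66.8] ((451.4458312988281, 67.12570190429688), (64.79608154296875, 26.00296401977539), 22.55729103088379) -156.3381255248446
turn rad 0.969 then tool shift [ -39.3 -724.8  111.3] j6 pred 125.3
turn rad -2.172 then tool shift [ 39.3 724.8 111.3] j6 pred -54.7
```

View pics/capside.png

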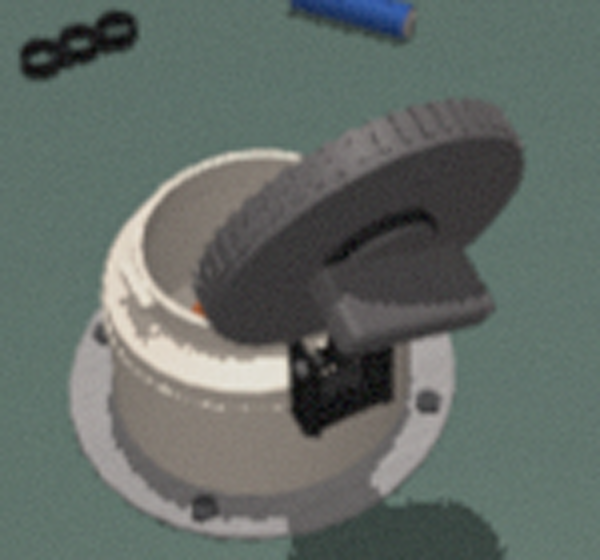

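Wing at crop (410,305) lies parallel to the hinge, so the cap is turned about 0 and the strap is at about 1.95. I'll move to the cell now.

Call:
play_rows --increments '[[1, [0, 0, 0], 0.121], [1, [0, 0, 0], 0.121], [1, [0, 0, 0], 0.121], [1, [0, 0, 0], 0.121], [1, [0, 0, 0], 0.121], [1, [0, 0, 0], 0.121], [1, [0, 0, 0], 0.121], [1, [0, 0, 0], 0.121], [1, [-2, -36, 0], 0], [1, [-2, -36, 0], 0], [1, [-2, -36, 0], 0], [1, [-2, -36, 0], 0]]'

```text
time: 2.55
tool_pos: [298.2, -430.2, 231.2]
tcp_rot: [-180.0, 0.0, -33.5]
ft_force: [0.6, 0.6, 0.3]
finger_gap: 85.5
grip_force: 0.0
```

Call:
play_rows --increments '[[1, [-2, -36, 0], 0], [1, [-2, -36, 0], 0], [1, [-2, -36, 0], 0], [1, [-2, -36, 0], 0], [1, [-2, -36, 0], 0], [1, [-2, -36, 0], 0], [1, [-2, -36, 0], 0], [1, [-2, -36, 0], 0], [1, [-2, -36, 0], 0], [1, [-2, -36, 0], 0], [1, [-2, -36, 0], 0], [1, [-2, -36, 0], 0]]'

```text
time: 3.55
tool_pos: [516.4, -56.0, 231.6]
tcp_rot: [-180.0, -0.0, -33.4]
ft_force: [-0.2, -1.3, -0.1]
finger_gap: 85.3
grip_force: 0.0
```

Call:
play_rows --increments '[[1, [-2, -36, 10], 0], [1, [-2, -36, 20], 0], [1, [-1, -36, 30], 0], [1, [0, -36, 30], 0], [1, [0, 0, 30], 0], [1, [0, 0, 0], 0], [1, [0, 0, 0], 0]]'

```text
time: 4.13
tool_pos: [584.6, 58.7, 115.9]
tcp_rot: [179.8, 0.2, -33.4]
ft_force: [0.5, -0.7, 1.0]
finger_gap: 85.6
grip_force: 0.0
```

Run:
```python
from h import *
np.set_printoptions(precision=1,suppress=True)
s=sense(); print(s["time"],s["tool_pos"],s["tcp_rot"],s["joint_pos"])
plan(592.5,69.5,4,56.5)
```

```text
4.1333 [584.6  58.7 115.9] [179.8   0.2 -33.4] [  0.7  10.6  94.2  -0.   75.6 124.1]
turn rad 0.002 then tool shift [  1.  -13.7 111.9] j6 pred 125.2
turn rad -3.139 then tool shift [ -1.   13.7 111.9] j6 pred -54.8
```

Call:
play_rows --increments '[[1, [0, -3, 20], 0], [1, [0, -3, 20], 0], [1, [0, -3, 20], 0], [1, [0, -3, 15], 0], [1, [0, 0, 10], 0], [1, [0, 0, 0], 0], [1, [0, 0, 0], 0]]'

```text
time: 4.72
tool_pos: [593.9, 67.8, 34.5]
tcp_rot: [-180.0, -0.1, -33.5]
ft_force: [0.2, -0.5, 0.9]
finger_gap: 85.4
grip_force: 0.0
```

Run:
```python
from h import *
np.set_printoptions(precision=1,suppress=True)
p=snapshot("side"); r=find_in("cell",p); print([(a["p"],w(p,a["xyz"])) for a in r]); print(maskrect(p,"cell",9))
s=sense(); print(s["time"],s["tool_pos"],s["qd"])
plan(592.5,69.5,4,56.5)
```

```text
[(0.56, array([506.5, 325.3,  22. ])), (0.5, array([598.7,  59.5,  13. ]))]
{'p': 0.61, 'c': array([593.1,  68.2]), 's': array([29. , 67.5]), 'a': 56.7, 'pca': np.float64(152.5), 'mean': array([596.9,  63.8], dtype=float32), 'n': 221}
4.8667 [594.6  68.2  35.1] [ 0.2  0.3  0.1  0.1 -0.3  0.1]
turn rad 0.001 then tool shift [-2.5  0.1 31.1] j6 pred 125.3
turn rad -3.141 then tool shift [ 2.5 -0.1 31.1] j6 pred -54.7
```

Well centred. Next I'll descend, close and lift.

Call:
play_rows --increments '[[0.5, [-2, 0, 15], 0], [0, [0, 0, 11], 0], [-0.3, [0, 0, 5], 0], [-1, [0, 0, 0], 0], [-1, [0, 0, 0], 0], [-1, [0, 0, 0], 0], [-1, [0, 0, 0], 0], [-1, [0, 0, 0], 0], [-1, [0, 0, 0], 0]]' --force 40

```text
time: 5.62
tool_pos: [591.9, 69.6, 2.4]
tcp_rot: [-180.0, -0.0, -33.4]
ft_force: [0.8, 0.3, 0.6]
finger_gap: 17.0
grip_force: 39.4
```

Call:
play_rows --increments '[[-1, [0, 0, 0], 0], [-1, [0, 0, -5], 0], [-1, [0, 0, -20], 0], [-1, [0, 0, -30], 0], [-1, [0, 0, -35], 0], [-1, [0, 0, -35], 0], [-1, [0, 0, -20], 0], [-1, [0, 0, 0], 0]]'

```text
time: 6.28
tool_pos: [595.3, 69.8, 154.4]
tcp_rot: [-179.7, -0.5, -33.4]
ft_force: [1.2, -0.1, 0.9]
finger_gap: 16.6
grip_force: 39.3
```

Run:
```python
from h import *
np.set_printoptions(precision=1,suppress=True)
s=sense(); print(s["time"],s["tool_pos"],s["finger_gap"],s["grip_force"],s["ft_force"])
# tub centre estimate, drop 5mm away from hinge; cell along 146.5 stays
plan(520,-148,150,56.5)
```

```text
6.2833 [595.3  69.8 154.4] 16.608542083714095 39.30089235305786 [ 1.2 -0.1  0.9]
turn rad 0.002 then tool shift [ 57.4 223.2   3.5] j6 pred 102.7
turn rad -3.14 then tool shift [ -57.4 -223.2    3.5] j6 pred -77.3
```

Call:
play_rows --increments '[[-1, [3, 11, 0], 0], [-1, [6, 22, 0], 0], [-1, [8, 31, 0], 0], [-1, [8, 31, 0], 0], [-1, [8, 31, 0], 0], [-1, [8, 31, 0], 0], [-1, [8, 31, 0], 0], [-1, [6, 24, 0], 0], [-1, [2.5, 11, 0], 0], [-1, [0, 0, 0], 0], [-1, [0, 0, 0], 0]]'

```text
time: 7.2
tool_pos: [515.7, -148.3, 145.8]
tcp_rot: [180.0, 0.1, -33.5]
ft_force: [0.1, 0.2, 0.2]
finger_gap: 16.6
grip_force: 39.3
```

Run:
```python
from h import *
np.set_printoptions(precision=1,suppress=True)
p=snapshot("side"); q=snapshot("top")
for a in (p,q):
  print([(n,[(round(r["p"],2),w(a,r["xyz"])) for r in pinpoint(n,a)[:2]]) for n in ("tub","tub_mouth")])
s=sense(); print(s["time"],s["tool_pos"])
plan(520,-148,29,56.5)
```

```text
[('tub', [(0.69, array([ 524.3, -154.9,    4.1]))]), ('tub_mouth', [(0.8, array([ 524.4, -151.4,   77.2]))])]
[('tub', [(0.74, array([ 522.4, -151.3,    0.2]))]), ('tub_mouth', [])]
7.5 [ 517.  -147.2  146.9]
turn rad 0.003 then tool shift [  3.   -1.  117.8] j6 pred 102.1
turn rad -3.139 then tool shift [ -3.    1.  117.8] j6 pred -77.9
```

Call:
play_rows --increments '[[-1, [3, 0, 15], 0], [-1, [0, 0, 25], 0], [-1, [0, 0, 25], 0], [-1, [0, 0, 20], 0], [-1, [0, 0, 15], 0], [-1, [0, 0, 10], 0], [-1, [0, 0, 5], 0], [-1, [0, 0, 2], 0], [-1, [0, 0, 0], 0]]'

```text
time: 8.25
tool_pos: [519.6, -149.8, 30.3]
tcp_rot: [-180.0, -0.0, -33.4]
ft_force: [0.6, 0.6, 0.3]
finger_gap: 16.6
grip_force: 39.3
```

Call:
play_rows --increments '[[-0.35, [0, 0, 0], 0], [-0.35, [0, 0, 0], 0], [-0.35, [0, 0, 0], 0], [-0.35, [0, 0, 0], 0], [-0.35, [0, 0, -5], 0], [-0.35, [0, 0, -20], 0], [-0.35, [0, 0, -30], 0], [-0.35, [0, 0, -35], 0], [-0.35, [0, 0, -35], 0], [-0.35, [0, 0, -20], 0], [-0.35, [0, 0, 0], 0]]'

```text
time: 9.17
tool_pos: [522.2, -151.0, 182.0]
tcp_rot: [-179.9, -0.6, -33.4]
ft_force: [0.7, -0.5, 0.9]
finger_gap: 27.5
grip_force: 0.0
```

Run:
```python
from h import *
np.set_printoptions(precision=1,suppress=True)
p=snapshot("top"); cv2.imwrite("pics/tub1.png",cv2.resize(p["color"][230:340,390:540],None,fx=4,fy=4,interpolation=cv2.INTER_CUBIC)[:,:,::-1])
s=sense(); print(s["time"],s["tool_pos"],s["finger_gap"])
plan(451.5,67,100,113.5)
```

```text
9.2167 [ 521.1 -150.6  179. ] 27.675472858622832
turn rad -0.993 then tool shift [  22.6 -227.6   78. ] j6 pred 69.5
turn rad 2.148 then tool shift [-22.6 227.6  78. ] j6 pred 249.5
```

Call:
play_rows --increments '[[-0.3, [0, 0, 0], -0.124], [-0.3, [0, 0, 0], -0.124], [0, [0, 0, 0], -0.124], [0, [0, 0, 0], -0.124], [0, [0, 0, 0], -0.124], [0, [0, 0, 0], -0.124], [0, [0, 0, 0], -0.124], [0, [0, 0, 0], -0.124], [0, [2, -20, 0], 0], [0, [3, -30, 0], 0], [0, [3, -30, 0], 0], [0, [3, -30, 0], 0]]'

```text
time: 10.22
tool_pos: [483.9, -43.5, 173.3]
tcp_rot: [-179.9, 0.1, 23.4]
ft_force: [-0.4, 0.6, 0.6]
finger_gap: 42.5
grip_force: 0.0
```

Call:
play_rows --increments '[[0, [3, -30, 10], 0], [0, [3, -30, 20], 0], [0, [3, -30, 20], 0], [0, [2, -20, 20], 0], [0, [1, -8, 8], 0], [0, [0, 0, 0], 0], [0, [0, 0, 0], 0]]'

```text
time: 10.8
tool_pos: [449.1, 68.3, 96.4]
tcp_rot: [-180.0, 0.1, 23.5]
ft_force: [-0.1, -0.0, -0.2]
finger_gap: 42.7
grip_force: 0.0
```

Run:
```python
from h import *
np.set_printoptions(precision=1,suppress=True)
for n in("top","side"):
  p=snapshot(n); print([(round(r["p"],2),w(p,r["xyz"])) for r in pinpoint("spacer",p)[:3]])
  if n=="top": save(p,"top1")
  print([(round(r["p"],2),w(p,r["xyz"])) for r in find_in("cell",p)[:3]])
s=sense(); print(s["time"],s["tool_pos"],s["finger_gap"])
plan(451.5,67,3,113.5)
```

```text
[]
[(0.7, array([ 521.7, -146.8,   34.1]))]
[(0.78, array([449.5,  66.5,   0.7]))]
[(0.44, array([ 496.6, -139.6,   38.1])), (0.15, array([ 528.9, -215.8,   65.4]))]
11.1 [450.7  67.7  97.9] 42.647547028657485
turn rad -0.003 then tool shift [ 0.3  0.9 94.9] j6 pred 68.5
turn rad 3.139 then tool shift [-0.3 -0.9 94.9] j6 pred 248.5
```

View pics/top1.png

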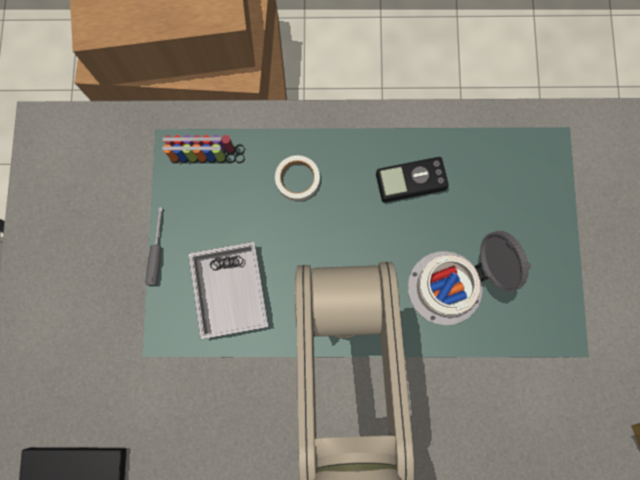

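The cell is in the tub at (452,283), on the bed. I'll grasp the spacer now.

Call:
play_rows --increments '[[0, [0, 0, 20], 0], [0, [0, 0, 30], 0], [0, [0, 0, 25], 0], [0, [0, 0, 13], 0], [0, [0, 0, 6], 0], [-1, [0, 0, 0], 0], [-1, [0, 0, 0], 0], [-1, [0, 0, 0], 0], [-1, [0, 0, 0], 0], [-1, [0, 0, 0], 0], [-1, [0, 0, 0], 0]]'

```text
time: 12.02
tool_pos: [450.4, 68.6, 3.8]
tcp_rot: [180.0, -0.1, 23.4]
ft_force: [-0.0, 0.2, 0.3]
finger_gap: 20.2
grip_force: 42.4
```

Call:
play_rows --increments '[[-1, [0, 0, 0], 0], [-1, [0, 0, -5], 0], [-1, [0, 0, -20], 0], [-1, [0, 0, -30], 0], [-1, [0, 0, -35], 0], [-1, [0, 0, -15], 0], [-1, [0, 0, 0], 0]]'

```text
time: 12.6
tool_pos: [452.9, 68.7, 113.2]
tcp_rot: [179.8, -0.4, 23.4]
ft_force: [-0.1, -0.6, 0.1]
finger_gap: 20.7
grip_force: 42.5
```

Run:
```python
from h import *
np.set_printoptions(precision=1,suppress=True)
s=sense(); print(s["time"],s["tool_pos"],s["finger_gap"],s["grip_force"])
plan(494,299,110,113.5)
```

```text
12.6 [452.9  68.7 113.2] 20.710827661370534 42.45498776435852
turn rad -0.001 then tool shift [ 129.5 -194.8    3.6] j6 pred 91.3
turn rad 3.14 then tool shift [-129.5  194.8    3.6] j6 pred 271.3
```

Call:
play_rows --increments '[[-1, [8, -12, 0], 0], [-1, [16, -24, 0], 0], [-1, [20, -30, 0], 0], [-1, [20, -30, 0], 0], [-1, [20, -30, 0], 0], [-1, [20, -30, 0], 0], [-1, [16, -24, 0], 0], [-1, [9, -14, 0], 0], [-1, [0, 0, 20], 0], [-1, [0, 0, 20], 0], [-1, [0, 0, 10], 0], [-1, [0, 0, 0], 0]]'

```text
time: 13.6
tool_pos: [488.1, 296.5, 54.0]
tcp_rot: [180.0, 0.4, 23.4]
ft_force: [-0.4, -0.6, -0.1]
finger_gap: 20.4
grip_force: 42.5
```

Run:
```python
from h import *
np.set_printoptions(precision=1,suppress=True)
s=sense(); print(s["time"],s["tool_pos"],s["finger_gap"],s["grip_force"])
plan(494,299,9,113.5)
```

```text
13.6 [488.1 296.5  54. ] 20.423918926764614 42.45272934436798
turn rad -0.001 then tool shift [ 6.8  0.  44.9] j6 pred 92.5
turn rad 3.14 then tool shift [-6.8 -0.  44.9] j6 pred 272.5
```

Call:
play_rows --increments '[[-1, [3, 0, 15], 0], [-1, [0, 0, 15], 0], [-1, [0, 0, 8], 0], [-1, [0, 0, 5], 0], [-1, [0, 0, 2], 0], [-1, [0, 0, 0], 0], [-1, [0, 0, 0], 0]]'

```text
time: 14.18
tool_pos: [494.2, 299.2, 13.8]
tcp_rot: [-180.0, -0.1, 23.4]
ft_force: [0.3, -0.6, -0.0]
finger_gap: 20.1
grip_force: 42.5
```

Call:
play_rows --increments '[[-0.1, [0, 0, 0], 0], [-0.1, [0, 0, 0], 0], [-0.1, [0, 0, 0], 0], [-0.1, [0, 0, 0], 0], [-0.1, [0, 0, -5], 0], [-0.1, [0, 0, -20], 0], [-0.1, [0, 0, -40], 0], [-0.1, [0, 0, -40], 0], [-0.1, [0, 0, -40], 0], [-0.1, [0, 0, -40], 0], [-1, [0, 0, -40], 0], [-1, [0, 0, -20], 0]]'

```text
time: 15.18
tool_pos: [495.2, 299.8, 265.0]
tcp_rot: [-180.0, -0.5, 23.4]
ft_force: [1.0, -0.2, 1.5]
finger_gap: 15.2
grip_force: 0.0
```

Run:
```python
from h import *
np.set_printoptions(precision=1,suppress=True)
for n in("top","side"):
  p=snapshot(n); print([(round(r["p"],2),w(p,r["xyz"])) for r in pinpoint("spacer",p)[:4]]); print([(q,[(round(r["p"],2),w(p,r["xyz"])) for r in pinpoint(q,p)[:1]]) for q in("wing","lid_hinge","tub","tub_mouth")])
  if n=="side": cv2.imwrite("pics/tray1.png",cv2.resize(p["color"][200:270,205:305],None,fx=4,fy=4)[:,:,::-1])
s=sense(); print(s["time"],s["tool_pos"],s["finger_gap"],s["grip_force"],s["joint_pos"])
```

```text
[(0.62, array([494.8, 301.6,  -0.5]))]
[('wing', [(0.86, array([ 567.9, -268.7,  141.1]))]), ('lid_hinge', [(0.98, array([ 549.1, -220.3,   82.9]))]), ('tub', [(0.8, array([ 523.7, -150.3,   -2.5]))]), ('tub_mouth', [(0.9, array([ 525.3, -147.2,   78.4]))])]
[(0.65, array([497. , 302.2,   1.1]))]
[('wing', [(0.85, array([ 563. , -266.8,  146.8]))]), ('lid_hinge', [(0.96, array([ 549. , -220.5,   86.1]))]), ('tub', [(0.89, array([ 523.3, -159.3,    1.2]))]), ('tub_mouth', [(0.66, array([ 520.3, -153.3,   75.3]))])]
15.7833 [493.3 298.8 257. ] 0.1918790349929661 0.0 [26.1  3.4 86.9  0.  89.8 92.7]
```

View pics/tray1.png

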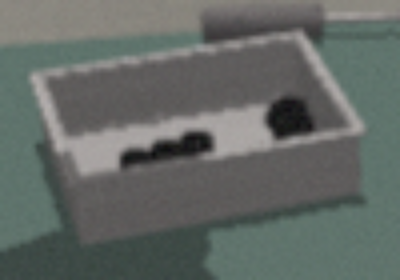

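The spacer lies flat in the tray with the stack clear. Now I'll go behind the cap.

Run:
```python
from h import *
np.set_printoptions(precision=1,suppress=True)
plan(577.6,-295,256,111)
```

```text
turn rad 0.042 then tool shift [-134.1  584.6    1.3] j6 pred 36.9
turn rad -3.099 then tool shift [ 134.1 -584.6    1.3] j6 pred -143.1
```

Call:
play_rows --increments '[[-1, [0, 0, 0], 0.042], [-1, [-4, 17, 0], 0], [-1, [-7, 32, 0], 0], [-1, [-7, 32, 0], 0], [-1, [-7, 32, 0], 0], [-1, [-7, 32, 0], 0], [-1, [-7, 32, 0], 0], [-1, [-7, 32, 0], 0], [-1, [-7, 32, 0], 0], [-1, [-7, 32, 0], 0], [-1, [-7, 32, 0], 0], [-1, [-7, 32, 0], 0]]'

```text
time: 16.78
tool_pos: [545.3, -43.7, 257.8]
tcp_rot: [-180.0, 0.0, 21.0]
ft_force: [-0.4, 0.3, 0.7]
finger_gap: 0.3
grip_force: 0.0
```

Call:
play_rows --increments '[[-1, [-8, 32, 0], 0], [-1, [-8, 32, 0], 0], [-1, [-8, 32, 0], 0], [-1, [-8, 32, 0], 0], [-1, [-8, 32, 0], 0], [-1, [-8, 32, 0], 0], [-1, [-8, 32, 0], 0], [-1, [-4, 16, 0], 0], [-1, [0, 0, 0], 0], [-1, [0, 0, 0], 0]]'

```text
time: 17.62
tool_pos: [575.2, -288.4, 257.1]
tcp_rot: [-179.9, 0.0, 20.9]
ft_force: [0.6, 0.5, -0.2]
finger_gap: 0.2
grip_force: 0.0
```

Run:
```python
from h import *
np.set_printoptions(precision=1,suppress=True)
s=sense(); print(s["time"],s["tool_pos"],s["ft_force"],s["joint_pos"])
plan(577.6,-295,186,111)
```

```text
17.6167 [ 575.2 -288.4  257.1] [ 0.6  0.5 -0.2] [-31.2  13.7  75.5   0.   90.8  37.9]
turn rad -0.002 then tool shift [-0.   7.1 71.1] j6 pred 37.4
turn rad 3.14 then tool shift [ 0.  -7.1 71.1] j6 pred 217.4
```

Call:
play_rows --increments '[[-1, [0, 5, 20], 0], [-1, [0, 0, 25], 0], [-1, [0, 0, 18], 0], [-1, [0, 0, 8], 0], [-1, [0, 0, 0], 0], [-1, [0, -10, 0], 0], [-1, [0, -10, 0], 0], [-1, [0, -10, 0], 0], [-1, [0, -10, 0], 0], [-1, [0, -10, 0], 0]]'

```text
time: 18.45
tool_pos: [559.5, -244.6, 188.2]
tcp_rot: [179.9, -0.1, 21.0]
ft_force: [-0.6, 0.1, -0.5]
finger_gap: 0.1
grip_force: 0.2
```

Call:
play_rows --increments '[[-1, [0, -10, 0], 0], [-1, [0, -10, 0], 0], [-1, [0, -10, 0], 0], [-1, [0, -10, 0], 0], [-1, [0, -10, 0], 0], [-1, [0, -8, 0], 0], [-1, [0, 0, 0], 0]]'

```text
time: 19.03
tool_pos: [538.1, -189.9, 186.9]
tcp_rot: [-180.0, 0.0, 21.1]
ft_force: [0.4, 0.2, 0.5]
finger_gap: -0.1
grip_force: 0.0
```

Run:
```python
from h import *
np.set_printoptions(precision=1,suppress=True)
s=sense(); print(s["time"],s["tool_pos"],s["ft_force"])
e=np.array([.358,-.934]); print("radial tool",(s["tool_pos"][:2]-[549,-220])@e)
p=snapshot("side"); cv2.imwrite("pics/push.png",cv2.resize(p["color"][230:430,180:400],None,fx=3,fy=3)[:,:,::-1])
for r in pinpoint("wing",p)[:2]:
  x=w(p,r["xyz"]); print(r["p"],x,(x[:2]-[549,-220])@e)
```

```text
19.0333 [ 538.1 -189.9  186.9] [0.4 0.2 0.5]
radial tool -31.998754461688062
0.78 [ 545.7 -219.5  166. ] -1.6453800571036263
```

View pics/push.png

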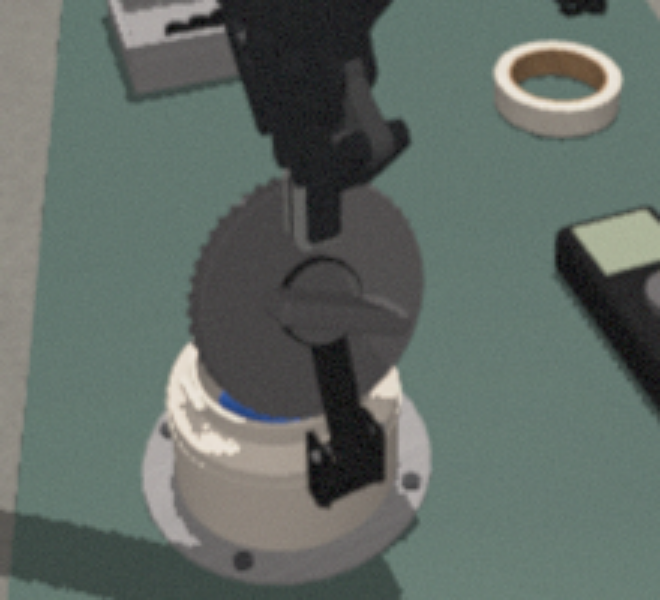

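The cap is being pushed over: the finger is on the face at (320,230), the wing at (340,300) is still parallel to the pin, and the lid is at about 1.15. I'll push a bit more and let it fall.

Call:
play_rows --increments '[[-1, [0, -10, 0], 0], [-1, [0, -10, 0], 0], [-1, [0, -6, 0], 0], [-1, [0, 0, 0], 0], [-1, [0, 0, 0], 0], [-1, [0, 0, -20], 0], [-1, [0, 0, -20], 0], [-1, [0, 0, 0], 0], [-1, [0, 0, 0], 0], [-1, [0, 0, 0], 0], [-1, [0, 0, 0], 0], [-1, [0, 0, 0], 0]]'

```text
time: 20.13
tool_pos: [528.7, -167.1, 225.6]
tcp_rot: [-179.9, 0.1, 21.0]
ft_force: [0.4, -0.8, -0.3]
finger_gap: -0.1
grip_force: 0.0
```

Call:
play_rows --increments '[[-1, [0, 0, 0], 0], [-1, [0, 0, 0], 0], [-1, [0, 0, 0], 0], [-1, [0, 0, 0], 0], [-1, [0, 0, 0], 0], [-1, [0, 0, 0], 0], [0, [0, 0, 0], 0], [0, [0, 0, 0], 0], [0, [0, 0, 0], 0], [0, [0, 0, 0], 0]]'

```text
time: 20.97
tool_pos: [529.3, -167.2, 227.0]
tcp_rot: [180.0, -0.0, 21.0]
ft_force: [-0.5, 0.2, 0.8]
finger_gap: 42.5
grip_force: 0.0
```

Run:
```python
from h import *
np.set_printoptions(precision=1,suppress=True)
s=sense(); print(s["time"],s["tool_pos"],s["ft_force"],s["joint_pos"])
for n in("side","top"):
  p=snapshot(n)
  for q in("wing","lid_hinge"):
    print(n,q,[(r["p"],w(p,r["xyz"])) for r in pinpoint(q,p)[:1]])
  if n=="side": cv2.imwrite("pics/shut.png",cv2.resize(p["color"][290:430,190:360],None,fx=4,fy=4,interpolation=cv2.INTER_CUBIC)[:,:,::-1])
plan(522.5,-151,135,111)
```

```text
20.9667 [ 529.3 -167.2  227. ] [-0.5  0.2  0.8] [-22.8   0.6  92.9  -0.   86.5  46.2]
side wing [(0.68, array([ 522.9, -150.8,  118.8]))]
side lid_hinge [(0.93, array([ 549.6, -218.6,   85. ]))]
top wing []
top lid_hinge []
turn rad 0.0 then tool shift [ -0.5 -17.6  91.9] j6 pred 47.6
turn rad -3.141 then tool shift [ 0.5 17.6 91.9] j6 pred -132.4
```

View pics/shut.png

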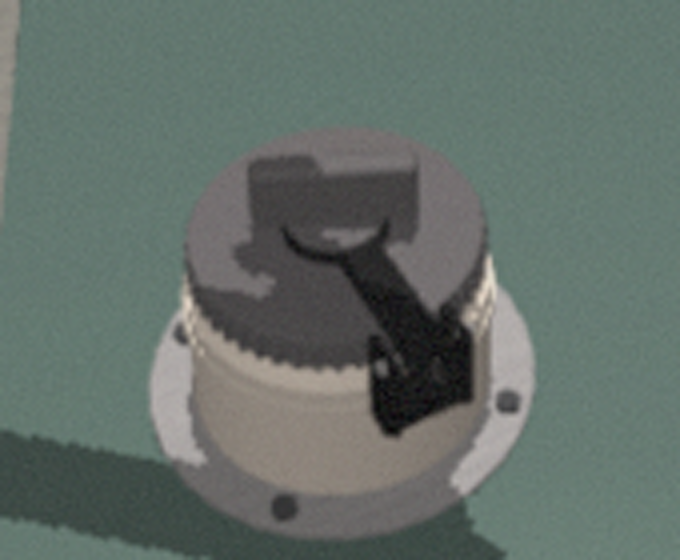

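Run:
```python
from h import *
np.set_printoptions(precision=1,suppress=True)
p=snapshot("side"); a,b=[onplane(p,(190+x/4,290+y/4),116) for x,y in((252,171),(415,169))]
d=b-a; print(a,b,np.degrees(np.arctan2(d[1],d[0])),np.hypot(*d[:2]))
plan(523,-151.3,130,111)
```

```text
[ 493.6 -153.   116. ] [ 553.3 -161.6  116. ] -8.144531191990684 60.37517955502232
turn rad 0.0 then tool shift [ -0.1 -17.1  97. ] j6 pred 47.6
turn rad -3.141 then tool shift [ 0.1 17.1 97. ] j6 pred -132.4
```

The cap is shut and its wing lies at about -8°, so it has already turned about 0.5. I'll align to that, descend and grip.

Call:
play_rows --increments '[[0, [0, -9, 15], 0], [0, [0, -8, 20], 0], [0, [0, 0, 20], 0.1], [0, [0, 0, 20], 0.1], [0, [0, 0, 12], 0.1], [0, [0, 0, 8], 0.1], [0, [0, 0, 0], 0.1], [0, [0, 0, 0], 0], [0, [0, 0, 0], 0]]'

```text
time: 22.07
tool_pos: [523.2, -151.4, 132.1]
tcp_rot: [180.0, -0.0, -7.5]
ft_force: [0.6, -0.6, -0.2]
finger_gap: 42.9
grip_force: 0.0
```

Run:
```python
from h import *
np.set_printoptions(precision=1,suppress=True)
s=sense(); print(s["time"],s["tool_pos"],s["ft_force"])
plan(523,-151.3,94,82)
```

```text
22.0667 [ 523.2 -151.4  132.1] [ 0.6 -0.6 -0.2]
turn rad 0.01 then tool shift [-0.3 -0.1 38.1] j6 pred 76.5
turn rad -3.132 then tool shift [ 0.3  0.1 38.1] j6 pred -103.5
```

Call:
play_rows --increments '[[0, [0, 0, 12], 0], [0, [0, 0, 12], 0], [0, [0, 0, 8], 0], [0, [0, 0, 6], 0], [-1, [0, 0, 0], 0], [-1, [0, 0, 0], 0], [-1, [0, 0, 0], 0], [-1, [0, 0, 0], 0], [-1, [0, 0, 0], 0], [-1, [0, 0, 0], 0]]' --force 40

```text
time: 22.9
tool_pos: [523.0, -151.5, 94.1]
tcp_rot: [180.0, 0.0, -7.6]
ft_force: [-2.0, -1.4, -1.3]
finger_gap: 11.2
grip_force: 43.0
```

Run:
```python
from h import *
np.set_printoptions(precision=1,suppress=True)
s=sense(); print(s)
plan(523,-151.3,94,21)
```

```text
{'time': 22.9, 'joint_pos': array([-21.5,   5.2, 102.5,  -0. ,  72.3,  76.1]), 'qd': array([-0.1,  0. ,  0.1, -0.1, -0.1,  0.1]), 'joint_efforts': array([  0.7, -52.4, -48. ,   0.4,  -0.5,  -0. ]), 'tool_pos': array([ 523. , -151.5,   94.1]), 'tcp_rot': array([180. ,   0. ,  -7.6]), 'ft_force': array([-2. , -1.4, -1.3]), 'wrist_torque': array([-0.1,  0.3, -0. ]), 'grip_force': 42.97770917415619, 'finger_gap': 11.22811966040264}
turn rad 1.071 then tool shift [-0.2 -0.   0.1] j6 pred 137.5
turn rad -2.071 then tool shift [0.2 0.  0.1] j6 pred -42.5
```

Gripped. Next I'll turn clockwise, watching the torque.

Call:
play_rows --increments '[[-1, [0, 0, 0], 0.06], [-1, [0, 0, 0], 0.1], [-1, [0, 0, 0], 0.1], [-1, [0, 0, 0], 0.1], [-1, [0, 0, 0], 0.1], [-1, [0, 0, 0], 0.1], [-1, [0, 0, 0], 0.1], [-1, [0, 0, 0], 0.1], [-1, [0, 0, 0], 0.1], [-1, [0, 0, 0], 0.08], [-1, [0, 0, 0], 0.06], [-1, [0, 0, 0], 0]]'

```text
time: 23.9
tool_pos: [523.2, -151.2, 94.1]
tcp_rot: [-180.0, 0.0, -65.1]
ft_force: [-1.0, -0.1, -1.9]
finger_gap: 11.3
grip_force: 43.0
```

Run:
```python
from h import *
np.set_printoptions(precision=2,suppress=True)
s=sense(); print(s)
```

```text
{'time': 23.9, 'joint_pos': array([-21.52,   5.23, 102.46,   0.02,  72.32, 133.56]), 'qd': array([-0.13,  0.06,  0.08, -0.07,  0.03, -6.82]), 'joint_efforts': array([ -0.02, -52.23, -47.94,  -0.08,  -0.57,   1.45]), 'tool_pos': array([ 523.2 , -151.17,   94.07]), 'tcp_rot': array([-179.99,    0.01,  -65.08]), 'ft_force': array([-1.04, -0.1 , -1.88]), 'wrist_torque': array([ 0.19,  0.19, -0.08]), 'grip_force': 43.00406992435455, 'finger_gap': 11.282284063693268}
```

Call:
play_rows --increments '[[-1, [0, 0, 0], 0.03], [-1, [0, 0, 0], 0.03], [-1, [0, 0, 0], 0.03], [-1, [0, 0, 0], 0], [-1, [0, 0, 0], 0], [-1, [0, 0, 0], 0]]'

```text
time: 24.4
tool_pos: [523.3, -151.2, 94.1]
tcp_rot: [-180.0, 0.0, -70.0]
ft_force: [-0.9, 1.7, -1.2]
finger_gap: 11.2
grip_force: 43.2
```

Run:
```python
from h import *
np.set_printoptions(precision=2,suppress=True)
s=sense(); print(s["tcp_rot"],s["wrist_torque"],s["joint_efforts"],s["ft_force"],s["joint_pos"][5],s["qd"][5])
```

```text
[-179.98    0.01  -69.97] [0.42 0.06 0.09] [ -1.06 -51.97 -47.48  -0.61  -0.37   0.1 ] [-0.91  1.69 -1.21] 138.4394057279837 0.4605154938601447
```

Call:
play_rows --increments '[[-1, [0, 0, 0], 0.03], [-1, [0, 0, 0], 0.03], [-1, [0, 0, 0], 0.02], [-1, [0, 0, 0], 0], [-1, [0, 0, 0], 0]]'

```text
time: 24.82
tool_pos: [524.0, -151.0, 94.4]
tcp_rot: [-179.9, -0.0, -74.5]
ft_force: [4.0, 5.2, -2.1]
finger_gap: 10.9
grip_force: 60.1
```

Run:
```python
from h import *
np.set_printoptions(precision=2,suppress=True)
s=sense(); print(s["tcp_rot"],s["wrist_torque"],s["joint_efforts"],s["ft_force"],s["joint_pos"][5],s["qd"][5])
```

```text
[-179.91   -0.02  -74.53] [ 0.7  -0.59  1.19] [ -3.67 -51.45 -45.85  -1.33   0.67   1.28] [ 3.99  5.22 -2.13] 143.02531757686202 -0.18200279339379127
```

Stop felt (1.2 N m). I'll relax slightly, release, lift clear and check.

Call:
play_rows --increments '[[-1, [0, 0, 0], -0.04], [-1, [0, 0, 0], 0], [0, [0, 0, 0], 0], [0, [0, 0, 0], 0], [0, [0, 0, 0], 0], [0, [0, 0, 0], 0], [0, [0, 0, -10], 0], [0, [0, 0, -30], 0], [0, [0, 0, -35], 0], [0, [0, 0, -35], 0], [0, [0, 0, -30], 0], [0, [0, 0, 0], 0]]'

```text
time: 25.82
tool_pos: [526.4, -152.8, 243.2]
tcp_rot: [-179.5, -0.5, -72.4]
ft_force: [0.7, -0.5, 1.7]
finger_gap: 42.7
grip_force: 0.0
```

Call:
play_rows --increments '[[0, [-15, 15, 0], 0], [0, [-25, 25, 0], 0], [0, [-25, 25, 0], 0], [0, [-25, 25, 0], 0], [0, [-25, 25, 0], 0], [0, [-15, 15, 0], 0], [0, [0, 0, 0], 0], [0, [0, 0, 0], 0]]'

```text
time: 26.48
tool_pos: [359.9, -66.8, 234.9]
tcp_rot: [-179.9, -0.1, -72.4]
ft_force: [0.4, 0.1, 0.4]
finger_gap: 42.3
grip_force: 0.0
```

Run:
```python
from h import *
np.set_printoptions(precision=2,suppress=True)
s=sense(); print(s["time"],s["tool_pos"])
p=snapshot("side"); cv2.imwrite("pics/end.png",cv2.resize(p["color"][200:430,190:450],None,fx=2.6,fy=2.6,interpolation=cv2.INTER_CUBIC)[:,:,::-1])
q=snapshot("top"); c=np.vstack([cv2.resize(q["color"][230:340,390:540],None,fx=4,fy=4,interpolation=cv2.INTER_CUBIC)]); cv2.imwrite("pics/endtop.png",c[:,:,::-1])
```

```text
26.4833 [359.94 -66.78 234.93]
```

View pics/end.png

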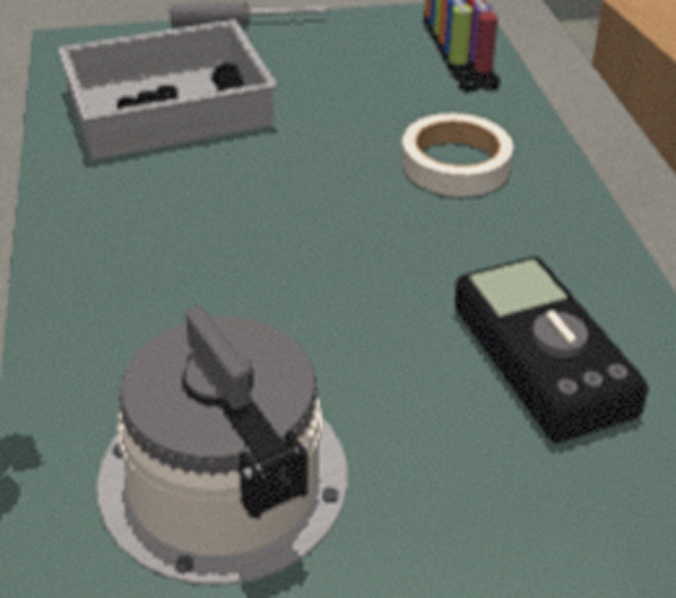

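View pics/endtop.png

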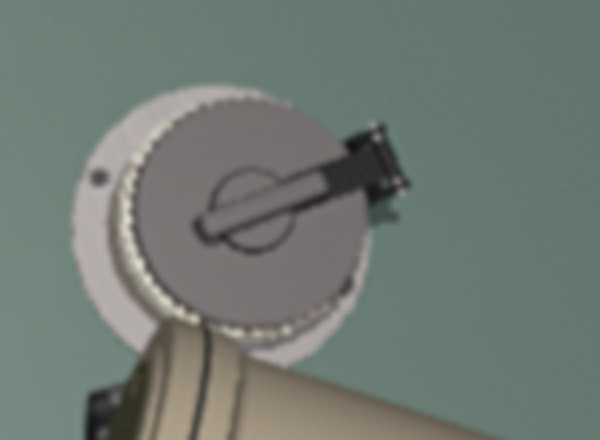

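The wing at (260,205) in the top crop lies in line with the strap at (350,172). The cap is shut, the spacer is in the tray, and the tape and meter are undisturbed.

```bash
python3 -c "
from bench import *
print(hand_in())"
```

```text
the job is handed in; nothing more can be done
None
```

The job is done and handed in: the loose cell is in the tub, the spacer is in the tray, and the cap is shut and screwed clockwise to its stop with its wing in line with the strap. The tape, meter and screwdriver were left alone, and the robot's clock read about 26 s.

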